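# Sort two post caps and snap the good one onto a trolley post

## Task

Two black post caps lie on the repair bench, open side down, each with a white inspection tag on top. First put the cap with the long bar tag (the reject) into the empty shallow grey scrap tray and let go of it; then push the cap with the round tag (the good one) onto the bare post stub of the trolley frame, past its click, until it is fully home, and keep pressing it down with a firm push of about 10 N: the program finishes while still holding it pressed, without letting go. Leave everything else on the bench alone.

Things in the scene. Friction and masses are not known exactly. Their poses are not given: they have to be found in the camera images.
- cap_round_mid (a point): Black plastic cap, open side down, 44 mm diameter, 36 mm tall, 25 to 50 g. White tag 2 mm thick on its top: a ROUND disc 24 mm across (good cap). The point lies on the cap's axis, 18 mm above its lower rim; z up. 26 mm mouth with an inner lip 4 mm high at the bottom. Fully home, this point is 12.5 mm BELOW post_top and the cap is 24 mm clear of the beam.
- cap_bar_mid (a point): Black plastic cap, open side down, 44 mm diameter, 36 mm tall, 25 to 50 g. White tag 2 mm thick on its top: a narrow BAR 40 x 9 mm along x (reject). The point lies on the cap's axis, 18 mm above its lower rim; z up. 
- post_top (a point): Top centre of the fixed upright steel post stub, 95 mm above the bench: 24 mm diameter, top 8 mm tapered to 14 mm. Four sprung catch balls stand 3.5 mm out of it, 20 mm below the top. A cap slides on freely until its lower rim is 14 mm below post_top; there it resists with up to 9 to 14 N for some 6 mm, then the force drops (click), the cap is drawn down and some 10 mm later stops hard on the post, home.
- tray_in (a point): Centre of the inner floor of the empty grey open scrap tray, fixed to the bench: outside 170 (its x) x 150 (its y) x 55 mm tall, walls and floor 5 mm thick, this point 5 mm above the bench; z is up.
- frame: Length of trolley frame that carries the post, fixed to the bench: steel beam 40 mm wide and 40 mm tall, from 50 mm behind the post (-x) to 170 mm beyond it (+x), with a flat castor plate at the +x end, 100 mm across and 8 mm thick. Origin on the bench under the post's axis, x along the beam, z up.
- tape: Bystander, to be left where it is: cardboard-brown tape roll lying flat, 96 mm across, 45 mm tall, origin at its underside.
- castor: Bystander, to be left where it is: black rubber castor wheel lying flat, 80 mm across, 35 mm tall, origin at its underside.
- screwdriver: Bystander, to be left where it is: screwdriver lying on the bench.
- wrench: Bystander, to be left where it is: steel wrench lying on the bench.
- spray: Bystander, to be left where it is: upright white bottle, 60 mm across, 170 mm tall.
- mug: Bystander, to be left where it is: white mug, 80 mm across, 90 mm tall.
- hammer: Bystander, to be left where it is: hammer lying on the bench.
- carton: Bystander, to be left where it is: cardboard box 110 x 150 x 80 mm.
Not all that is in view belongs to the job. Leave any green or red look-alike of the part that bears cap_bar_mid alone.

How it is judged:
On the way, in this order (a step that is already met when the one before it is completed fails the run):
1. the bar-tag cap lies in the scrap tray, let go (x of cap_bar_mid in the frame of tray_in between -0.08 and 0.08 m and y of cap_bar_mid in the frame of tray_in between -0.07 and 0.07 m and z of cap_bar_mid in the frame of tray_in below 0.035 m and contact force between the fingers and cap_bar below 0.1 N), for 0.2 s.
2. the round-tag cap has clicked and sits fully home on the post (z of cap_round_mid in the frame of post_top below -0.0105 m and horizontal distance between cap_round_mid and post_top below 0.004 m), for 0.2 s.
At the end, for the whole second after the job is handed in: Bar-tag cap inside the tray (centre below 35 mm over its floor), released; round-tag cap within 2 mm of fully home on the post, within 4 mm of its axis, upright within 0.1 rad, pressed on the post with over 6 N by the gripper, through the last second; no bystander shifted over 30 mm (all of step 1 and all of step 2 and angle between cap_round_mid's own z axis and vertical below 0.1 rad and contact force between the fingers and cap_round above 3 N and contact force between cap_round and frame above 6 N); the arm keeps its last pose, push and grip.
It fails at once if a bystander is shifted by more than 30 mm (distance of any of tape, castor, screwdriver, wrench, spray, mug, hammer, carton from where it was at the start of the episode above 0.03 m).
It also fails if it takes over 72 s, if anything falls off the work surface, if the arm or the gripper's body presses on something with over 40 N, if the wrist force passes 120 N, or if a joint passes its speed limit or range.

## Robot

A 7-joint arm with a two-finger parallel gripper is mounted at the origin on the work surface. World frame = base frame: x ahead of the robot, y to its left, z up, the work surface at z = 0. Lengths are in m, angles in rad, forces in N, time in s.
With the tool pointing down it reaches from about 0.4 to 0.85 m from the base axis. Payload 4.5 kg.
Tool frame: the origin (TCP) lies midway between the tips of the shut fingers; the grasp point (between the pads) lies 19 mm behind it; z points along the fingers, y is the line along which they close (so a half turn about z gives the same grasp; the last joint's range is limited). The gripper opens to 88 mm and grips with 3 to 60 N. Pads are 18 mm wide; open, the fingers measure 123 mm over their backs; the gripper's body (75 mm by 187 mm) begins 45 mm behind the grasp point.
Start: joints at [1.313, 0.689, -0.195, 1.565, 0.157, 0.902, -0.215], TCP at [0.18, -0.599, 0.218] pointing down, gripper open.
Joint ranges: [-3.01, 3.01], [-0.46, 2.08], [-1.47, 1.51], [0.13, 2.56], [-1, 4.14], [0.04, 2.09], [-2.66, 2.66]. Speed limits (rad/s): [2.57, 2.57, 3.14, 3.14, 3.14, 3.14, 3.14].

## Interface

Orientations are given as a unit quaternion [x, y, z, w].
In Python, from plant import r gives the robot as it stands.
- The arm moves only by the tool carry_out, never from a script. Its argument "plan" is a list of rows, each an object with "rot": the turn, a rotation vector about the tool's x, y, z in rad, a list of three; "xyz": the shift along the tool's x, y, z in m, a list of three; "grip": the closure in counts, from 0 (fully open) to 255 (shut). In form: [{"rot": [wx, wy, wz], "xyz": [dx, dy, dz], "grip": grip}, ...]. A call has 1 to 8 rows; each row is the pose to reach, as a shift and turn from the pose commanded when the call began, along the tool's axes at that moment; what a row does not reach only later rows make up. A row lasts 1/12 s, in which the tool goes at most 41.7 mm and 7.16 degrees, less where a joint would pass 70% of its speed; a pose out of reach is approached as far as the arm can. A call with a gripper value outside its range is refused whole. The fingers move at their own pace and stop on an object; "squeeze" is the grip in N (left out, the last holds). Time passes only in rows, so rows that repeat a pose let the fingers close. It gives the time, the measured TCP pose, the force, the opening and the grip force at its end, in the units of the state.
- r.get_state(): the state, without advancing time (a new reading comes with each control period).
- r.snapshot(name): name is "scene" or "top" or "wrist"; returns the picture (480x640x3 uint8, red, green, blue); there is no depth.
- r.camera_params(name): a dict with "fx", "fy", "cx", "cy" (pixels), "distortion" ([k1, k2, p1, p2, k3] as OpenCV has them; the pictures are not rectified), "position" and "attitude" of the camera in the world; the wrist camera has in their place "hand_eye" (4x4, takes a point from camera to tool coordinates, whose origin is the TCP and whose axes are the flange's). Camera axes: x right, y down, z forward; pixel columns grow to the right and rows downward; lengths in m; the calibration is good to about 2 mm. A picture is of the moment at which its call begins: read the wrist's pose just before it. camera_params takes no time and is no camera call.
- r.finish_job(): hands the job in; it is judged then, once.
The state is a dict: "clock": time; "q": joint angles; "qd": joint speeds; "joint_torque": joint torques, N m; "tool_pos": TCP position; "eef_rot": TCP orientation; "contact_force": force on the tool from outside, world axes, zero at the start; "moment": the same for the moment, N m; "opening": opening from 0.0 (shut) to 1.0 (fully open); "finger_force": force on a finger pad.
Only numpy, scipy, OpenCV 4.12 (cv2) and the standard library are available. Lean on these libraries where they do the work, as an engineer would, in place of code of your own. Each camera call takes 0.05 s, during which the arm holds its last target. There are 200 camera calls.

## Working session

There is one attempt and no reset: what is moved stays moved. The work goes in short steps, Python scripts to look and compute and a tool call to move; the robot and the scene stay as the last step left them, time stands still between calls to the robot, and variables do not carry over. Pictures are saved under pics/ and viewed, at most 10 in all, crops included, and the job is handed in when it is done.

Besides the shell and the picture viewer there is one more tool, called after "Emit:" by a JSON object that holds its "api" and its "payload". carry_out: Moves the arm, as the interface text tells. Its arguments: {"type":"object","properties":{"plan":{"type":"array"},"squeeze":{"type":"number"}},"required":["plan"]}

```bash
mkdir -p pics; ls
python3 - <<'E'
from plant import r
import cv2
s=r.get_state();print({k:s[k] for k in('clock','tool_pos','eef_rot','contact_force','opening')})
for n in('top','scene'):
    cv2.imwrite(f'pics/{n}0.png',r.snapshot(n)[:,:,::-1]);print(n,r.camera_params(n))
print(r.camera_params('wrist'))
E
```

```text
pics
{'clock': 0.0, 'tool_pos': array([ 0.17954146, -0.59795225,  0.21731331]), 'eef_rot': array([ 9.89370899e-01,  1.45411058e-01, -1.94289222e-04, -8.99933317e-04]), 'contact_force': array([-0.25658707,  0.79509545,  0.03366012]), 'opening': 1.001097506714519}
top {'fx': 599.6028515311854, 'fy': 599.6028515311854, 'cx': 317.76664228708916, 'cy': 236.85364264474532, 'distortion': array([-0.05597684,  0.        ,  0.        ,  0.        ,  0.        ]), 'position': array([0.38353274, 0.01142672, 1.63893432]), 'attitude': array([ 0.70794252, -0.70330611,  0.04321906, -0.04806264])}
scene {'fx': 546.61742700818, 'fy': 546.61742700818, 'cx': 328.6124072775093, 'cy': 239.39562284085173, 'distortion': array([-0.02307471,  0.        ,  0.        ,  0.        ,  0.        ]), 'position': array([1.26679078, 0.81324102, 0.79487764]), 'attitude': array([ 0.30681308,  0.82612044, -0.44171273, -0.1681684 ])}
{'fx': 391.55438631611605, 'fy': 391.55438631611605, 'cx': 312.3647484834348, 'cy': 243.3724563396854, 'distortion': array([-0.01782945,  0.        ,  0.        ,  0.        ,  0.        ]), 'hand_eye': array([[-1.22605926e-03, -9.49560696e-01, -3.13580900e-01,
         8.14327900e-02],
       [ 9.99998953e-01, -1.40533539e-03,  3.45662863e-04,
         5.74143247e-04],
       [-7.68914205e-04, -3.13580148e-01,  9.49561425e-01,
        -1.67789329e-01],
       [ 0.00000000e+00,  0.00000000e+00,  0.00000000e+00,
         1.00000000e+00]])}
```

View pics/top0.png

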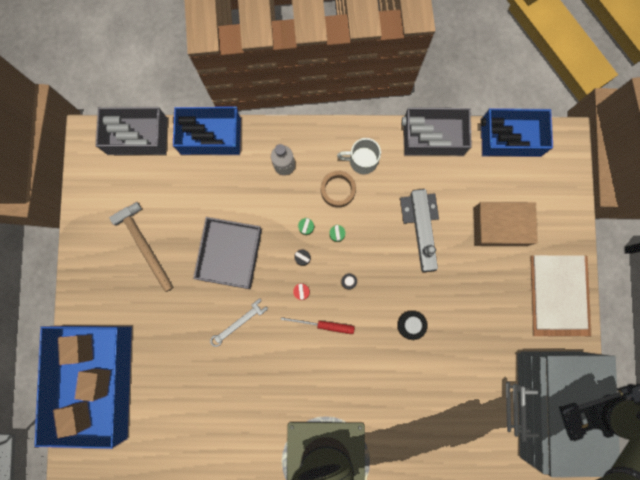

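View pics/scene0.png

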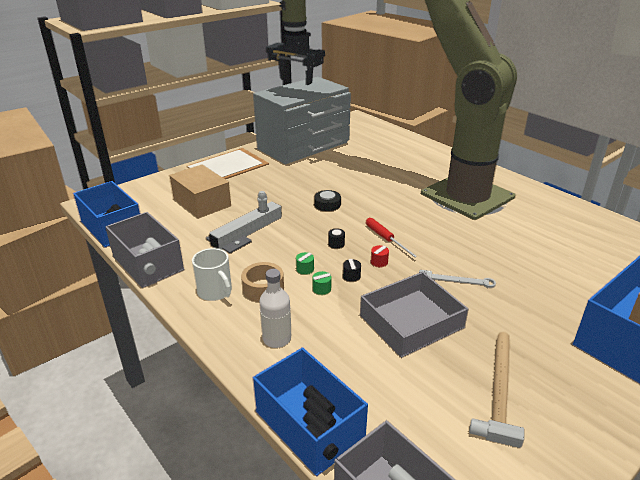

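Top view: black bar-tag cap at (303,257) and black round-tag cap at (349,282). The red cap (302,291) and the green ones (306,226) and (337,233) are look-alikes to leave. The tray is at (228,253) and the post at (429,250). I'll confirm with a crop and measure.

```bash
cat > h.py <<'E'
import numpy as np, cv2
from scipy.spatial.transform import Rotation as R
from plant import r
def cam(n, s=None):
    c=r.camera_params(n); K=np.array([[c['fx'],0,c['cx']],[0,c['fy'],c['cy']],[0,0,1]])
    if n=='wrist':
        s=s or r.get_state(); H=np.array(c['hand_eye']); T=R.from_quat(s['eef_rot']).as_matrix()
        return K,c['distortion'],T@H[:3,:3],T@H[:3,3]+s['tool_pos']
    return K,c['distortion'],R.from_quat(c['attitude']).as_matrix(),np.array(c['position'])
def ray(C,uv):
    K,d,A,p=C; x=cv2.undistortPoints(np.array([[uv]],float),K,d)[0,0]
    return p,A@[x[0],x[1],1]
def at_z(C,uv,z):
    p,v=ray(C,uv); return p+v*(z-p[2])/v[2]
def proj(C,P):
    K,d,A,p=C; return cv2.projectPoints((np.atleast_2d(P)-p)@A,np.zeros(3),np.zeros(3),K,d)[0][:,0]
def tri(rays):
    M=b=0
    for p,v in rays:
        v=v/np.linalg.norm(v); Q=np.eye(3)-np.outer(v,v); M=M+Q; b=b+Q@p
    return np.linalg.solve(M,b)
def local(P,s=None):  # world shift tool->P in tool axes
    s=s or r.get_state(); return R.from_quat(s['eef_rot']).inv().apply(np.array(P)-s['tool_pos'])
E
python3 - <<'E'
from h import *
C=cam('top'); im=cv2.imread('pics/top0.png')
cv2.imwrite('pics/crop.png',cv2.resize(im[180:310,180:450],None,fx=2.95,fy=2.95,interpolation=cv2.INTER_CUBIC))
def cen(x,y,w=9):
    p=im[y-w:y+w+1,x-w:x+w+1]; m=(p.min(2)>140)&(np.ptp(p.astype(int),axis=2)<25)
    n,l,st,c=cv2.connectedComponentsWithStats(m.astype(np.uint8)); k=1+st[1:,4].argmax()
    return c[k]+[x-w,y-w],st[k,4]
for n,x,y in(('bar',303,257),('round',349,282)):
    u,a=cen(x,y); print(n,u,a,at_z(C,u,.038))
for n,u in(('tray corners',[(204,219),(262,227),(252,288),(195,279)]),):
    q=[at_z(C,p,.055) for p in u];print(n,np.round(q,3),np.mean(q,0),[np.linalg.norm(q[i]-q[i-1]) for i in range(4)])
print('post',at_z(C,(429,250),.095))
S=cam('scene')
print(tri([ray(C,(429,250)),ray(S,(263,194))]))
print('scene chk',tri([ray(C,(349,282)),ray(S,(337,231))]))
E
```

```text
bar [301.8245614  256.71929825] 57 [0.5374857 0.0655217 0.038    ]
round [349.         280.74647887] 71 [ 0.4739189  -0.06099222  0.038     ]
tray corners [[0.636 0.329 0.055]
 [0.615 0.172 0.055]
 [0.452 0.196 0.055]
 [0.475 0.348 0.055]] [0.54431987 0.26102475 0.055     ] [np.float64(0.16217538187469385), np.float64(0.15774026124275467), np.float64(0.16450574840488574), np.float64(0.1536024201530671)]
post [ 0.55148784 -0.26574212  0.095     ]
[ 0.55313482 -0.26789457  0.0863562 ]
scene chk [ 0.47117609 -0.06156956  0.03575787]
```

View pics/crop.png

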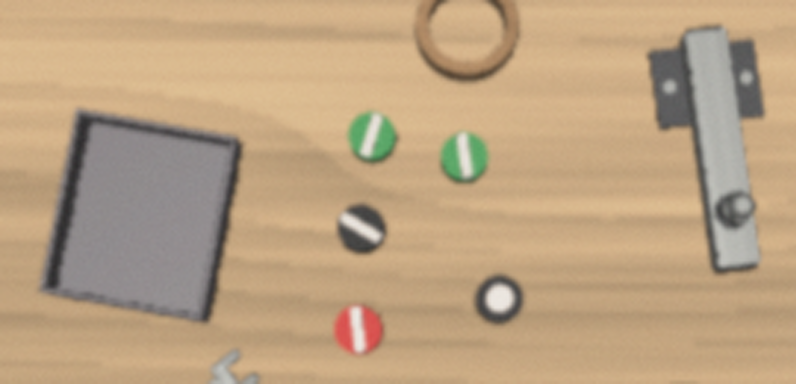

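The crop confirms both black caps: the bar tag at crop (361,228) and the round tag at (498,298). The red and green caps are decoys. The caps come out at plausible positions on the bench, and the current yaw clears their neighbours. Moving to hover over the bar cap.

Emit:
{"api": "carry_out", "payload": {"plan": [{"rot":[0,0,0],"xyz":[0.022,-0.022,0.002],"grip":0},{"rot":[0,0,0],"xyz":[0.045,-0.045,0.004],"grip":0},{"rot":[0,0,0],"xyz":[0.07,-0.07,0.006],"grip":0},{"rot":[0,0,0],"xyz":[0.095,-0.095,0.008],"grip":0},{"rot":[0,0,0],"xyz":[0.12,-0.12,0.01],"grip":0},{"rot":[0,0,0],"xyz":[0.145,-0.145,0.012],"grip":0},{"rot":[0,0,0],"xyz":[0.17,-0.17,0.014],"grip":0},{"rot":[0,0,0],"xyz":[0.195,-0.195,0.014],"grip":0}]}}

```text
clock: 0.77
tool_pos: [0.3106, -0.3539, 0.2037]
eef_rot: [0.989, 0.145, -0.0, -0.0]
contact_force: [0.3, 0.2, -0.2]
opening: 0.999
finger_force: 0.0
```

Emit:
{"api": "carry_out", "payload": {"plan": [{"rot":[0,0,0],"xyz":[0.025,-0.025,0.002],"grip":0},{"rot":[0,0,0],"xyz":[0.05,-0.05,0.004],"grip":0},{"rot":[0,0,0],"xyz":[0.075,-0.075,0.006],"grip":0},{"rot":[0,0,0],"xyz":[0.1,-0.1,0.008],"grip":0},{"rot":[0,0,0],"xyz":[0.125,-0.125,0.01],"grip":0},{"rot":[0,0,0],"xyz":[0.15,-0.15,0.012],"grip":0},{"rot":[0,0,0],"xyz":[0.175,-0.175,0.013],"grip":0},{"rot":[0,0,0],"xyz":[0.2,-0.2,0.013],"grip":0}]}}

```text
clock: 1.43
tool_pos: [0.4447, -0.1049, 0.1908]
eef_rot: [0.989, 0.145, -0.0, -0.0]
contact_force: [0.6, -1.3, -0.2]
opening: 1.001
finger_force: 0.0
```

Emit:
{"api": "carry_out", "payload": {"plan": [{"rot":[0,0,0],"xyz":[0.025,-0.025,0.002],"grip":0},{"rot":[0,0,0],"xyz":[0.05,-0.05,0.004],"grip":0},{"rot":[0,0,0],"xyz":[0.075,-0.075,0.006],"grip":0},{"rot":[0,0,0],"xyz":[0.1,-0.1,0.008],"grip":0},{"rot":[0,0,0],"xyz":[0.125,-0.125,0.01],"grip":0},{"rot":[0,0,0],"xyz":[0.139,-0.137,0.013],"grip":0},{"rot":[0,0,0],"xyz":[0.139,-0.137,0.013],"grip":0},{"rot":[0,0,0],"xyz":[0.139,-0.137,0.013],"grip":0}]}}

```text
clock: 2.1
tool_pos: [0.5378, 0.0654, 0.1775]
eef_rot: [0.989, 0.146, -0.001, 0.0]
contact_force: [-1.0, -0.2, 0.2]
opening: 1.006
finger_force: 0.0
```

Run:
```python
from h import *
s=r.get_state();print(s['clock'],s['tool_pos'],s['eef_rot'],s['q'])
C=cam('wrist',s);im=r.snapshot('wrist')[:,:,::-1].copy();cv2.imwrite('pics/w1.png',im)
for P in([.5375,.0655,.038],[.474,-.061,.038]): print(proj(C,P))
```

```text
2.1 [0.53784612 0.06535504 0.17749598] [ 9.89218124e-01  1.46448261e-01 -6.38886518e-04  3.93480065e-05] [-0.16924765  0.63446294 -0.06015046  1.86391387  0.05918925  0.64620311
 -1.54187623]
[[311.21090655 220.01835186]]
[[426.69044331 325.76039521]]
```

View pics/w1.png

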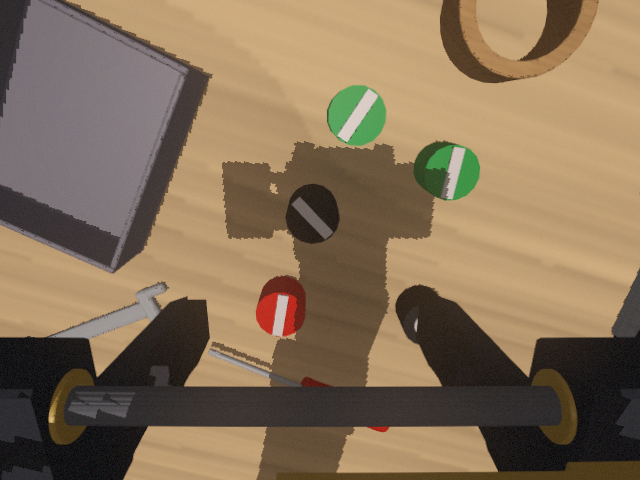

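The wrist view shows the bar tag at (312,217), against a predicted (311,220), so the estimate is good to about 2 mm. Descending and gripping.

Emit:
{"api": "carry_out", "payload": {"plan": [{"rot":[0,0,0],"xyz":[0.002,0,0.03],"grip":0},{"rot":[0,0,0],"xyz":[0.002,0,0.06],"grip":0},{"rot":[0,0,0],"xyz":[0.002,0,0.09],"grip":0},{"rot":[0,0,0],"xyz":[0.002,0,0.12],"grip":0},{"rot":[0,0,0],"xyz":[0.002,0,0.145],"grip":0},{"rot":[0,0,0],"xyz":[0.002,0,0.165],"grip":0},{"rot":[0,0,0],"xyz":[0.002,0,0.17],"grip":0},{"rot":[0,0,0],"xyz":[0.002,0,0.17],"grip":0}], "squeeze": 20}}

```text
clock: 2.82
tool_pos: [0.5386, 0.0631, 0.0072]
eef_rot: [0.99, 0.144, -0.002, 0.001]
contact_force: [-0.1, -0.1, 0.4]
opening: 0.997
finger_force: 0.0
```

Emit:
{"api": "carry_out", "payload": {"plan": [{"rot":[0,0,0],"xyz":[0,0,0],"grip":200},{"rot":[0,0,0],"xyz":[0,0,0],"grip":200},{"rot":[0,0,0],"xyz":[0,0,0],"grip":200},{"rot":[0,0,0],"xyz":[0,0,0],"grip":200},{"rot":[0,0,0],"xyz":[0,0,0],"grip":200},{"rot":[0,0,0],"xyz":[0,0,0],"grip":200},{"rot":[0,0,0],"xyz":[0,0,0],"grip":200},{"rot":[0,0,0],"xyz":[0,0,0],"grip":200}]}}

```text
clock: 3.48
tool_pos: [0.5403, 0.0652, 0.0084]
eef_rot: [0.989, 0.145, 0.0, 0.0]
contact_force: [-0.2, 0.0, 2.4]
opening: 0.491
finger_force: 20.0
```

Emit:
{"api": "carry_out", "payload": {"plan": [{"rot":[0,0,0],"xyz":[0,0,0],"grip":200},{"rot":[0,0,0],"xyz":[0,0,-0.015],"grip":200},{"rot":[0,0,0],"xyz":[0,0,-0.04],"grip":200},{"rot":[0,0,0],"xyz":[0,0,-0.07],"grip":200},{"rot":[0,0,0],"xyz":[0,0,-0.1],"grip":200},{"rot":[0,0,0],"xyz":[0,0,-0.12],"grip":200},{"rot":[0,0,0],"xyz":[0,0,-0.13],"grip":200},{"rot":[0,0,0],"xyz":[0,0,-0.13],"grip":200}]}}

```text
clock: 4.15
tool_pos: [0.5414, 0.0653, 0.1399]
eef_rot: [0.989, 0.145, 0.002, -0.0]
contact_force: [0.1, 1.0, -0.7]
opening: 0.485
finger_force: 20.0
```

Gripped at a 43 mm opening, which matches the cap. Next, over to the tray.

Emit:
{"api": "carry_out", "payload": {"plan": [{"rot":[0,0,0],"xyz":[0.01,-0.03,0],"grip":200},{"rot":[0,0,0],"xyz":[0.02,-0.06,0],"grip":200},{"rot":[0,0,0],"xyz":[0.03,-0.09,0],"grip":200},{"rot":[0,0,0],"xyz":[0.04,-0.12,0],"grip":200},{"rot":[0,0,0],"xyz":[0.05,-0.15,0],"grip":200},{"rot":[0,0,0],"xyz":[0.06,-0.175,0],"grip":200},{"rot":[0,0,0],"xyz":[0.06,-0.186,0],"grip":200},{"rot":[0,0,0],"xyz":[0.06,-0.186,0],"grip":200}]}}

```text
clock: 4.82
tool_pos: [0.5418, 0.264, 0.1362]
eef_rot: [0.989, 0.148, -0.001, -0.001]
contact_force: [0.2, -0.3, 0.2]
opening: 0.488
finger_force: 20.0
```

Emit:
{"api": "carry_out", "payload": {"plan": [{"rot":[0,0,0],"xyz":[0,0,0.02],"grip":200},{"rot":[0,0,0],"xyz":[0,0,0.045],"grip":200},{"rot":[0,0,0],"xyz":[0,0,0.07],"grip":200},{"rot":[0,0,0],"xyz":[0,0,0.095],"grip":200},{"rot":[0,0,0],"xyz":[0,0,0.115],"grip":200},{"rot":[0,0,0],"xyz":[0,0,0.122],"grip":200},{"rot":[0,0,0],"xyz":[0,0,0.122],"grip":200},{"rot":[0,0,0],"xyz":[0,0,0.122],"grip":200}]}}

```text
clock: 5.48
tool_pos: [0.5442, 0.2583, 0.0159]
eef_rot: [0.99, 0.144, -0.0, 0.001]
contact_force: [0.5, -0.1, 0.1]
opening: 0.49
finger_force: 20.0
```

Emit:
{"api": "carry_out", "payload": {"plan": [{"rot":[0,0,0],"xyz":[0,0,0.002],"grip":70},{"rot":[0,0,0],"xyz":[0,0,0.002],"grip":70},{"rot":[0,0,0],"xyz":[0,0,0.002],"grip":70},{"rot":[0,0,0],"xyz":[0,0,0.002],"grip":70},{"rot":[0,0,0],"xyz":[0,0,-0.02],"grip":70},{"rot":[0,0,0],"xyz":[0,0,-0.06],"grip":70},{"rot":[0,0,0],"xyz":[0,0,-0.1],"grip":70},{"rot":[0,0,0],"xyz":[0,0,-0.14],"grip":70}]}}

```text
clock: 6.15
tool_pos: [0.5436, 0.2604, 0.1578]
eef_rot: [0.989, 0.146, -0.0, 0.0]
contact_force: [1.4, 0.4, -0.3]
opening: 0.726
finger_force: 0.0
```

Run:
```python
from h import *
s=r.get_state();print(s['clock'],s['tool_pos'],s['finger_force'])
cv2.imwrite('pics/w2.png',r.snapshot('wrist')[:,:,::-1])
print(local([.474,-.061,.18],s))
```

```text
6.15 [0.54361603 0.26035676 0.15776981] 0.0
[-0.15921115  0.28770671 -0.02207709]
```

View pics/w2.png

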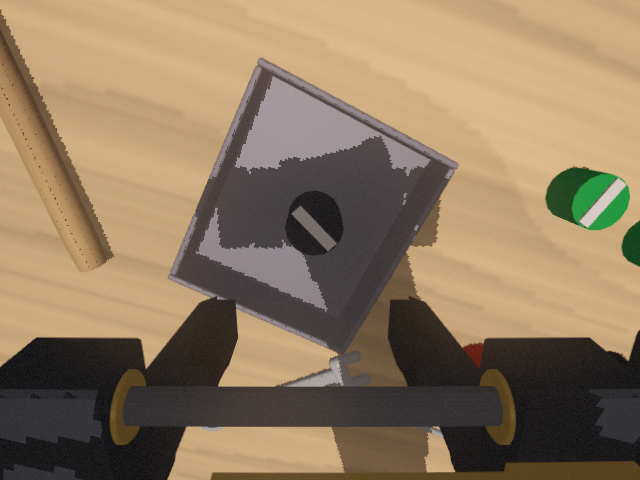

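The bar-tag cap sits in the middle of the tray (314,222) and is released. On to the round cap.

Emit:
{"api": "carry_out", "payload": {"plan": [{"rot":[0,0,0],"xyz":[-0.01,0.02,-0.01],"grip":0},{"rot":[0,0,0],"xyz":[-0.028,0.05,-0.022],"grip":0},{"rot":[0,0,0],"xyz":[-0.045,0.08,-0.022],"grip":0},{"rot":[0,0,0],"xyz":[-0.062,0.11,-0.022],"grip":0},{"rot":[0,0,0],"xyz":[-0.078,0.14,-0.022],"grip":0},{"rot":[0,0,0],"xyz":[-0.094,0.17,-0.022],"grip":0},{"rot":[0,0,0],"xyz":[-0.11,0.2,-0.022],"grip":0},{"rot":[0,0,0],"xyz":[-0.127,0.23,-0.022],"grip":0}]}}

```text
clock: 6.87
tool_pos: [0.4884, 0.0023, 0.1784]
eef_rot: [0.989, 0.146, 0.001, 0.0]
contact_force: [0.6, -0.0, 0.2]
opening: 0.998
finger_force: 0.0
```

Emit:
{"api": "carry_out", "payload": {"plan": [{"rot":[0,0,0],"xyz":[-0.015,0.028,0],"grip":0},{"rot":[0,0,0],"xyz":[-0.032,0.058,0],"grip":0},{"rot":[0,0,0],"xyz":[-0.032,0.058,0],"grip":0},{"rot":[0,0,0],"xyz":[-0.032,0.058,0],"grip":0},{"rot":[0,0,0],"xyz":[-0.032,0.058,0],"grip":0}]}}

```text
clock: 7.28
tool_pos: [0.475, -0.0605, 0.1783]
eef_rot: [0.989, 0.145, 0.001, -0.0]
contact_force: [0.7, 1.0, 0.6]
opening: 0.997
finger_force: 0.0
```

Run:
```python
from h import *
s=r.get_state();print(s['clock'],s['tool_pos'],s['q'])
C=cam('wrist',s);im=r.snapshot('wrist')[:,:,::-1].copy()
u=proj(C,[.474,-.061,.038])[0];print('pred',u)
x,y=u.astype(int);w=40;p=im[y-w:y+w,x-w:x+w].astype(int)
m=((p.min(2)>95)&(np.ptp(p,axis=2)<25)).astype(np.uint8)
n,l,st,c=cv2.connectedComponentsWithStats(m)
for k in range(1,n):
    if st[k,4]>50: v=c[k]+[x-w,y-w];print(v,st[k],at_z(C,v,.038),local(at_z(C,v,.006),s))
cv2.imwrite('pics/w3.png',im)
```

```text
7.2833 [ 0.47503279 -0.06049657  0.17831332] [ 0.08260904  0.5654818  -0.08036844  2.04326916  0.08338791  0.53483393
 -1.3358428 ]
pred [311.75776951 221.16899114]
```

View pics/w3.png

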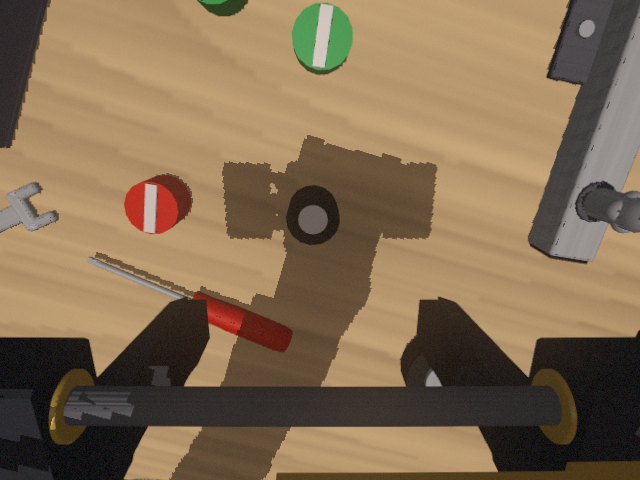

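The round tag appears at (313,219), within 2 mm of prediction, with clear bench on both sides. Descending and gripping firmly.

Emit:
{"api": "carry_out", "payload": {"plan": [{"rot":[0,0,0],"xyz":[0.001,0.001,0.03],"grip":0},{"rot":[0,0,0],"xyz":[0.001,0.001,0.06],"grip":0},{"rot":[0,0,0],"xyz":[0.001,0.001,0.09],"grip":0},{"rot":[0,0,0],"xyz":[0.001,0.001,0.12],"grip":0},{"rot":[0,0,0],"xyz":[0.001,0.001,0.145],"grip":0},{"rot":[0,0,0],"xyz":[0.001,0.001,0.165],"grip":0},{"rot":[0,0,0],"xyz":[0.001,0.001,0.171],"grip":0},{"rot":[0,0,0],"xyz":[0.001,0.001,0.171],"grip":0}], "squeeze": 50}}

```text
clock: 8.0
tool_pos: [0.4755, -0.06, 0.0058]
eef_rot: [0.989, 0.147, -0.001, -0.001]
contact_force: [-0.2, -0.4, 0.4]
opening: 0.998
finger_force: 0.0
```

Emit:
{"api": "carry_out", "payload": {"plan": [{"rot":[0,0,0],"xyz":[0,0,0],"grip":200},{"rot":[0,0,0],"xyz":[0,0,0],"grip":200},{"rot":[0,0,0],"xyz":[0,0,0],"grip":200},{"rot":[0,0,0],"xyz":[0,0,0],"grip":200},{"rot":[0,0,0],"xyz":[0,0,0],"grip":200},{"rot":[0,0,0],"xyz":[0,0,0],"grip":200},{"rot":[0,0,0],"xyz":[0,0,0],"grip":200},{"rot":[0,0,0],"xyz":[0,0,0],"grip":200}]}}

```text
clock: 8.67
tool_pos: [0.4761, -0.0618, 0.0074]
eef_rot: [0.989, 0.145, 0.0, 0.0]
contact_force: [0.3, -0.5, 3.6]
opening: 0.484
finger_force: 50.0
```

Emit:
{"api": "carry_out", "payload": {"plan": [{"rot":[0,0,0],"xyz":[0,0,0],"grip":200},{"rot":[0,0,0],"xyz":[0,0,-0.02],"grip":200},{"rot":[0,0,0],"xyz":[0,0,-0.05],"grip":200},{"rot":[0,0,0],"xyz":[0,0,-0.08],"grip":200},{"rot":[0,0,0],"xyz":[0,0,-0.11],"grip":200},{"rot":[0,0,0],"xyz":[0,0,-0.14],"grip":200},{"rot":[0,0,0],"xyz":[0,0,-0.15],"grip":200},{"rot":[0,0,0],"xyz":[0,0,-0.15],"grip":200}]}}

```text
clock: 9.33
tool_pos: [0.4774, -0.0619, 0.1595]
eef_rot: [0.989, 0.145, 0.003, 0.001]
contact_force: [-0.3, -0.1, -0.5]
opening: 0.483
finger_force: 50.0
```

Run:
```python
from h import *
s=r.get_state();print(s['clock'],s['tool_pos'],s['contact_force'])
print(local([.475,-.222,.16],s), local([.552,-.267,.16],s))
```

```text
9.3333 [ 0.47744826 -0.06193062  0.15948554] [-0.26165055 -0.07996383 -0.52083502]
[-0.0483456   0.15261372 -0.00047137] [ 1.24721511e-02  2.17844259e-01 -4.99788975e-05]
```

Held at a 42.5 mm opening with 50 N. The cap rim is about 7.5 mm below the TCP. I'll stop short of the post so the wrist camera sees its top.

Emit:
{"api": "carry_out", "payload": {"plan": [{"rot":[0,0,0],"xyz":[-0.006,0.022,-0.01],"grip":200},{"rot":[0,0,0],"xyz":[-0.014,0.052,-0.01],"grip":200},{"rot":[0,0,0],"xyz":[-0.022,0.082,-0.01],"grip":200},{"rot":[0,0,0],"xyz":[-0.03,0.112,-0.01],"grip":200},{"rot":[0,0,0],"xyz":[-0.038,0.142,-0.01],"grip":200},{"rot":[0,0,0],"xyz":[-0.046,0.172,-0.01],"grip":200},{"rot":[0,0,0],"xyz":[-0.054,0.202,-0.01],"grip":200},{"rot":[0,0,0],"xyz":[-0.058,0.218,-0.01],"grip":200}]}}

```text
clock: 10.0
tool_pos: [0.4813, -0.2916, 0.1653]
eef_rot: [0.99, 0.143, -0.001, 0.001]
contact_force: [0.9, -0.4, -0.1]
opening: 0.482
finger_force: 50.0
```

Emit:
{"api": "carry_out", "payload": {"plan": [{"rot":[0,0,0],"xyz":[0,0,0],"grip":200},{"rot":[0,0,0],"xyz":[0,0,0],"grip":200},{"rot":[0,0,0],"xyz":[0,0,0],"grip":200}]}}

```text
clock: 10.25
tool_pos: [0.4826, -0.2852, 0.166]
eef_rot: [0.989, 0.146, -0.001, -0.001]
contact_force: [-0.4, 0.5, -0.4]
opening: 0.483
finger_force: 50.0
```

Run:
```python
from h import *
s=r.get_state();print(s['clock'],s['tool_pos'])
C=cam('wrist',s);im=r.snapshot('wrist')[:,:,::-1].copy();cv2.imwrite('pics/w4.png',im)
print(proj(C,[[.552,-.267,.095],[.552,-.267,.04]]))
np.save('s4.npy',s,allow_pickle=True)
```

```text
10.25 [ 0.48258561 -0.28524788  0.16597135]
[[315.86836713 131.50380953]
 [315.37022771 128.22546541]]
```

View pics/w4.png

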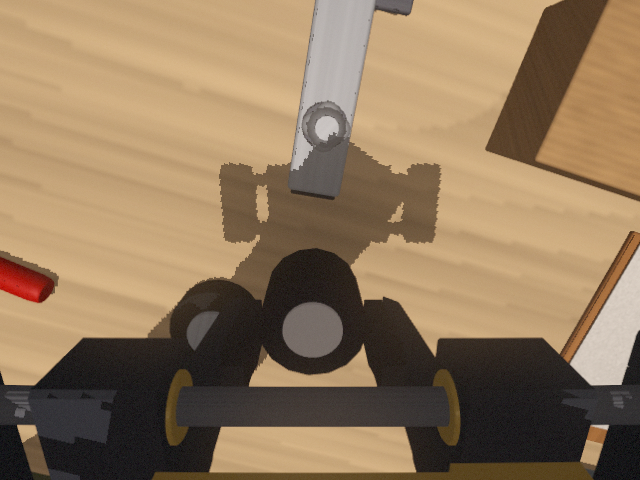

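The post's flat top is at (327,127), and the held cap's tag is at (312.5,330). I'll compute the relative shift.

Run:
```python
from h import *
s=np.load('s4.npy',allow_pickle=True).item();C=cam('wrist',s)
P=at_z(C,(327,127),.095);T=at_z(C,(312.5,330),s['tool_pos'][2]+.0306)
print('post',P,'cap',T,'tool-frame cap',local(T,s),'post',local(P,s),'shift',local(P,s)-local(T,s))
```

```text
post [ 0.55631315 -0.27250022  0.095     ] cap [ 0.48261287 -0.28598764  0.19657135] tool-frame cap [-0.00022341  0.00063191 -0.03060161] post [0.07434605 0.00931445 0.07085966] shift [0.07456946 0.00868254 0.10146127]
```

The cap is centred in the hand. Shifting (74.5, 9) mm over the post, then starting down.

Emit:
{"api": "carry_out", "payload": {"plan": [{"rot":[0,0,0],"xyz":[0.025,0.003,0],"grip":200},{"rot":[0,0,0],"xyz":[0.05,0.006,0],"grip":200},{"rot":[0,0,0],"xyz":[0.07,0.0085,0],"grip":200},{"rot":[0,0,0],"xyz":[0.0745,0.009,0],"grip":200},{"rot":[0,0,0],"xyz":[0.0745,0.009,0.02],"grip":200},{"rot":[0,0,0],"xyz":[0.0745,0.009,0.04],"grip":200},{"rot":[0,0,0],"xyz":[0.0745,0.009,0.05],"grip":200},{"rot":[0,0,0],"xyz":[0.0745,0.009,0.05],"grip":200}]}}

```text
clock: 10.97
tool_pos: [0.5545, -0.2727, 0.1147]
eef_rot: [0.989, 0.146, -0.003, -0.002]
contact_force: [0.2, 0.5, -1.0]
opening: 0.476
finger_force: 50.0
```

Emit:
{"api": "carry_out", "payload": {"plan": [{"rot":[0,0,0],"xyz":[0,0,0.004],"grip":200},{"rot":[0,0,0],"xyz":[0,0,0.008],"grip":200},{"rot":[0,0,0],"xyz":[0,0,0.012],"grip":200},{"rot":[0,0,0],"xyz":[0,0,0.016],"grip":200},{"rot":[0,0,0],"xyz":[0,0,0.02],"grip":200},{"rot":[0,0,0],"xyz":[0,0,0.02],"grip":200},{"rot":[0,0,0],"xyz":[0,0,0.02],"grip":200}]}}

```text
clock: 11.55
tool_pos: [0.5569, -0.2743, 0.097]
eef_rot: [0.989, 0.145, -0.0, -0.0]
contact_force: [-0.3, -0.3, 0.4]
opening: 0.477
finger_force: 50.0
```

No force at 0.097, so the rim is over the taper. Continuing towards the catch slowly.

Emit:
{"api": "carry_out", "payload": {"plan": [{"rot":[0,0,0],"xyz":[0,0,0.003],"grip":200},{"rot":[0,0,0],"xyz":[0,0,0.006],"grip":200},{"rot":[0,0,0],"xyz":[0,0,0.008],"grip":200},{"rot":[0,0,0],"xyz":[0,0,0.008],"grip":200},{"rot":[0,0,0],"xyz":[0,0,0.008],"grip":200}]}}

```text
clock: 11.97
tool_pos: [0.5563, -0.273, 0.0885]
eef_rot: [0.989, 0.146, -0.001, -0.001]
contact_force: [-1.2, 4.6, -0.6]
opening: 0.48
finger_force: 50.0
```

Emit:
{"api": "carry_out", "payload": {"plan": [{"rot":[0,0,0],"xyz":[0,0,0.002],"grip":200},{"rot":[0,0,0],"xyz":[0,0,0.004],"grip":200},{"rot":[0,0,0],"xyz":[0,0,0.004],"grip":200},{"rot":[0,0,0],"xyz":[0,0,0.004],"grip":200}]}}

```text
clock: 12.3
tool_pos: [0.5569, -0.2726, 0.0857]
eef_rot: [0.989, 0.146, -0.0, -0.001]
contact_force: [-3.6, 6.1, 6.3]
opening: 0.483
finger_force: 50.0
```

The catch is engaged (6 N up) with a side force towards -x/+y. I'll ease 1.5 mm that way and keep pushing.

Emit:
{"api": "carry_out", "payload": {"plan": [{"rot":[0,0,0],"xyz":[0,-0.0015,0],"grip":200},{"rot":[0,0,0],"xyz":[0,-0.0015,0.001],"grip":200},{"rot":[0,0,0],"xyz":[0,-0.0015,0.002],"grip":200},{"rot":[0,0,0],"xyz":[0,-0.0015,0.003],"grip":200},{"rot":[0,0,0],"xyz":[0,-0.0015,0.003],"grip":200}]}}

```text
clock: 12.72
tool_pos: [0.5569, -0.2725, 0.0832]
eef_rot: [0.989, 0.146, 0.0, -0.0]
contact_force: [-3.0, 4.7, 5.6]
opening: 0.481
finger_force: 50.0
```

Emit:
{"api": "carry_out", "payload": {"plan": [{"rot":[0,0,0],"xyz":[0,0,0.0015],"grip":200},{"rot":[0,0,0],"xyz":[0,0,0.003],"grip":200},{"rot":[0,0,0],"xyz":[0,0,0.004],"grip":200},{"rot":[0,0,0],"xyz":[0,0,0.004],"grip":200}]}}

```text
clock: 13.05
tool_pos: [0.5559, -0.2724, 0.0773]
eef_rot: [0.989, 0.146, -0.001, -0.0]
contact_force: [-0.7, 3.9, -5.2]
opening: 0.479
finger_force: 50.0
```

Fz has turned negative (the cap is being drawn down), so it has clicked. Continuing to the stop.

Emit:
{"api": "carry_out", "payload": {"plan": [{"rot":[0,0,0],"xyz":[0,0,0.002],"grip":200},{"rot":[0,0,0],"xyz":[0,0,0.004],"grip":200},{"rot":[0,0,0],"xyz":[0,0,0.004],"grip":200},{"rot":[0,0,0],"xyz":[0,0,0.004],"grip":200}]}}

```text
clock: 13.38
tool_pos: [0.5561, -0.2729, 0.0734]
eef_rot: [0.989, 0.145, -0.001, -0.0]
contact_force: [-1.4, 3.9, -5.8]
opening: 0.479
finger_force: 50.0
```

Emit:
{"api": "carry_out", "payload": {"plan": [{"rot":[0,0,0],"xyz":[0,0,0.001],"grip":200},{"rot":[0,0,0],"xyz":[0,0,0.002],"grip":200},{"rot":[0,0,0],"xyz":[0,0,0.002],"grip":200},{"rot":[0,0,0],"xyz":[0,0,0.002],"grip":200}]}}

```text
clock: 13.72
tool_pos: [0.5565, -0.2729, 0.0723]
eef_rot: [0.989, 0.145, 0.0, 0.0]
contact_force: [-2.3, 4.6, -1.4]
opening: 0.473
finger_force: 50.0
```

Emit:
{"api": "carry_out", "payload": {"plan": [{"rot":[0,0,0],"xyz":[0,0,0.001],"grip":200},{"rot":[0,0,0],"xyz":[0,0,0.002],"grip":200},{"rot":[0,0,0],"xyz":[0,0,0.002],"grip":200},{"rot":[0,0,0],"xyz":[0,0,0.002],"grip":200}]}}

```text
clock: 14.05
tool_pos: [0.5567, -0.2729, 0.0719]
eef_rot: [0.989, 0.145, 0.0, 0.0]
contact_force: [-5.1, 6.4, 9.6]
opening: 0.48
finger_force: 50.0
```

It's at a hard stop: rim height 0.0719 − 0.0074 = 0.0645 m, exactly home, with 9.6 N of push. I'll relieve the side force slightly and hold.

Emit:
{"api": "carry_out", "payload": {"plan": [{"rot":[0,0,0],"xyz":[-0.001,-0.001,0.0003],"grip":200},{"rot":[0,0,0],"xyz":[-0.001,-0.001,0.0003],"grip":200},{"rot":[0,0,0],"xyz":[-0.001,-0.001,0.0003],"grip":200},{"rot":[0,0,0],"xyz":[-0.001,-0.001,0.0003],"grip":200},{"rot":[0,0,0],"xyz":[-0.001,-0.001,0.0003],"grip":200},{"rot":[0,0,0],"xyz":[-0.001,-0.001,0.0003],"grip":200},{"rot":[0,0,0],"xyz":[-0.001,-0.001,0.0003],"grip":200},{"rot":[0,0,0],"xyz":[-0.001,-0.001,0.0003],"grip":200}]}}

```text
clock: 14.72
tool_pos: [0.5567, -0.2729, 0.0719]
eef_rot: [0.989, 0.145, 0.002, 0.001]
contact_force: [-3.1, 4.4, 9.8]
opening: 0.479
finger_force: 50.0
```

Run:
```python
from h import *
ims=[r.snapshot(n)[:,:,::-1] for n in('scene','wrist')]
cv2.imwrite('pics/end.png',np.vstack([cv2.resize(ims[0][100:350,180:500],(640,500))[:300],cv2.resize(ims[1],(400,300)).copy() if 0 else cv2.resize(ims[1][180:480],(640,300))]))
s=r.get_state();print(s['clock'],s['tool_pos'],s['contact_force'],s['finger_force'])
```

```text
14.8167 [ 0.55668116 -0.27291348  0.07187386] [-2.7785599  4.0629231  8.9842963] 50.00613930689724
```

View pics/end.png

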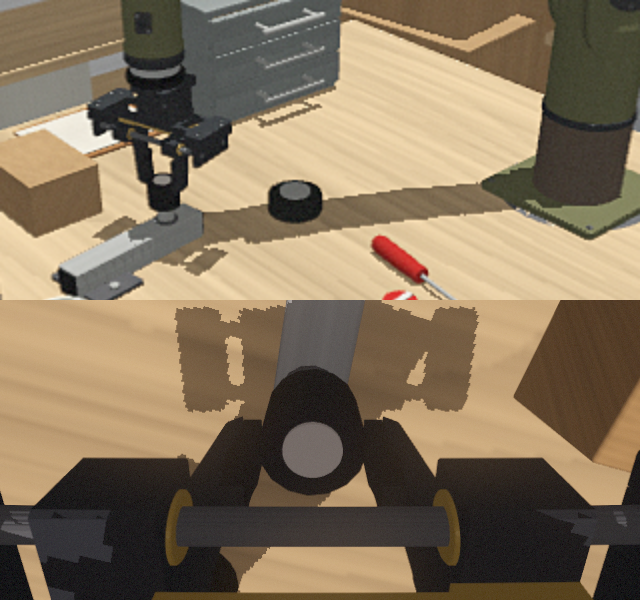

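The cap sits upright on the post with a gap to the beam, and the tag is still centred in the grip, so it hasn't slipped. The push reads 9 to 10 N with noise. Handing in.

```bash
python3 -c "
from plant import r
print(r.finish_job()); s=r.get_state(); print(s['clock'],s['contact_force'])"
```

```text
the job is handed in; nothing more can be done
None
the job is handed in; nothing more can be done
```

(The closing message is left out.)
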